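# Set the swivel vise to 60 degrees and pull the task lamp on

## Task

Get the circuit board ready for inspection: swivel the vise on its clicking base to the 60-degree position, anticlockwise of straight seen from above (four 15-degree clicks past straight), so that the board squarely faces the lamp, and switch the lamp on by pulling the knob on its sloping front until it snaps out and stays out. Don't knock the board, and leave the other things on the bench where they are.

Things in the scene. Friction and masses are not known exactly. Their poses are not given: they have to be found in the camera images.
- vise_base: Fixed iron foot of a small bench vise: round grey flange, 132 mm across, 12 mm high, three bolt lugs, marks every 15 degrees. Origin on the swivel axis at bench level, z up. -x is its front (towards the robot within 0.2 rad); +x carries the index-plunger housing (out to 96 mm, 26 mm high). On its -y side lies one broad mark: the vise's pointer stands at it when the vise is straight.
- vise (a joint): Swivel angle, rad, positive anticlockwise from above; 0 = straight, the clamp knob over the base's -x side. A spring ball clicks it into place every 15 degrees (0.2618); let go between clicks, it pulls into the nearer one. Passing a click takes about 4 N at the clamp knob. Stops at -1.4 and 1.75. 60 degrees = 1.047. Starts 2 to 6 clicks short of that, on the clockwise side.
- clamp_knob (a point): Centre of the vise's black clamp knob: a level cylinder 32 mm thick, 32 mm long, pointing at the swivel axis; centre 104 mm from that axis, 88 mm above the bench, nothing beneath. x from knob to swivel axis, y level across the knob, z up. Screwed tight: moves only with the vise. Inward of it a 14 mm screw, then (63 mm from the axis) a bridge 66 mm wide, 100 mm high.
- board: Green circuit board held in the vise jaws and turning with it, 100 x 60 x 2 mm, standing on edge across the vise over the swivel axis. Origin at the middle of its lower edge, 104 mm above the bench (top edge at 164 mm); x is the normal of its component face and points away from the clamp knob, y along its length.
- lamp: Fixed task lamp: white wedge base 150 mm deep (x), 124 wide (y), 66 high, origin under its middle on the bench, z up. Its front (-x) slopes, its normal leaning 30 degrees (0.524 rad) from vertical towards -x. A dark neck 15 mm thick rises behind the knob, leans over it towards -x and -y, and ends 295 mm up in a white shade 76 mm wide, rim 220 mm up (60 to 85 mm in front, 70 to 120 mm to -y).
- switch_knob (a point): Centre of the lamp's black round switch knob, 26 mm in diameter, 24 mm long, on a thin stem on the sloping front. z is the knob's axis and points out of the slope, leaning 30 degrees from vertical to the lamp's front; y level across it. When off the centre is 21 mm out from the slope, the knob's inner end 9 mm. The neck is close above: come in along the axis, not straight down.
- lamp_switch (a joint): Pull-out of the switch knob along its axis, m: 0 = in = off (at the start), 0.008 = out against its stop = on. It resists with about 6 N at first, snaps over half-way and then stays out by itself; pushing it in again switches the lamp off.
- mug: Bystander: a white mug 80 mm wide and 95 mm high. Origin under its middle.
- solder_spool: Bystander: a spool of solder standing upright, 52 mm wide, 42 mm high. Origin under its middle.
- screwdriver: Bystander: a black-handled screwdriver about 170 mm long, lying flat along its x.
- flux_jar: Bystander: a small amber jar with a black cap, 44 mm wide, 50 mm high. Origin under its middle.
Things that resemble listed ones, but are neither listed nor needed, are in the scene too. What is shaped like the vise_base but purple or red is not meant.

How it is judged:
At the end, for the whole second after the job is handed in: The vise rests in its 60-degree click (swivel angle 1.047 rad, within 0.07 rad, and still), and the lamp's switch knob stays out by more than 6 mm of its 8 mm (value of joint vise between 0.977 and 1.117 rad and velocity of joint vise between -0.05 and 0.05 rad/s and value of joint lamp_switch above 0.006 m); the robot touches nothing.
It fails at once if the circuit board was knocked (more than 4 N) (contact force between board and anything else above 4 N).
It fails at once if a bystander (mug, solder spool, screwdriver, jar) was moved more than 30 mm (distance of any of mug, solder_spool, screwdriver, flux_jar from where it was at the start of the episode above 0.03 m).
It also fails if it takes over 54 s, if anything falls off the work surface, if the arm or the gripper's body presses on something with over 40 N, if the wrist force passes 120 N, or if a joint passes its speed limit or range.

## Robot

A 6-joint arm with a two-finger parallel gripper is mounted at the origin on the work surface. World frame = base frame: x ahead of the robot, y to its left, z up, the work surface at z = 0. Lengths are in m, angles in rad, forces in N, time in s.
With the tool pointing down it reaches from about 0.275 to 0.725 m from the base axis. Payload 15.9 kg.
Tool frame: the origin (TCP) lies between the finger pads; the fingertips stand arm.tcp_to_tips ahead of it and the grasp point (between the pads) lies 6 mm ahead of it (arm.tcp_to_tips is the distance from the TCP to the fingertips, in m); z points along the fingers, y is the line along which they close (so a half turn about z gives the same grasp; the last joint's range is limited). The gripper opens to 85 mm and grips with 20 to 120 N. Pads are 22 mm wide; open, the fingers measure 114 mm over their backs; the gripper's body (76 mm by 85 mm) begins 54 mm behind the grasp point. The pads swing forward as they close: fully open they stand 13 mm farther back than shut.
Start: joints at [1.26, 0.213, -0.034, 1.323, 0, 1.571], TCP at [0.153, 0.476, 0.256] pointing down, gripper open.
Joint ranges: [-2.98, 2.98], [-0.74, 1.72], [-1.14, 1.35], [-2.1, 2.04], [-1.57, 1.44], [-3.14, 3.14]. Speed limits (rad/s): [1.89, 1.89, 2.39, 2.57, 3.14, 3.14].

## Interface

Orientations are given as [roll, pitch, yaw] about the fixed x, y, z axes, in that order (R = Rz(yaw) Ry(pitch) Rx(roll)).
In Python, from bench import arm, capture, camera_info gives the robot as it stands.
- The arm moves only by the tool step_arm, never from a script. Its argument "deltas" is text: rows parted by semicolons, each of 4 numbers parted by spaces: the shift along the world's x, y, z as a fraction of full scale, then the turn about the world's z as a fraction of full scale. In form: x y z twist; .... A call has exactly 8 rows; each row is the pose to reach, as a shift and turn from the pose commanded when the call began; what a row does not reach only later rows make up. Full scale, the value 1, is 0.25 m for a shift and 120 degrees for a turn. A row lasts 1/10 s, in which the tool goes at most 50 mm and 8.59 degrees, less where a joint would pass 70% of its speed; a pose out of reach is approached as far as the arm can. A call with a number of a shift or a turn outside -1 to 1 is refused whole. A call with a gripper value outside its range is refused whole. "gripper" is the closure in counts, from 0 (fully open) to 255 (shut), set as the call begins (left out, the last holds). The fingers move at their own pace and stop on an object; "grip_force" is the grip in N (left out, the last holds). Time passes only in rows, so rows that repeat a pose let the fingers close, or fill a call up. It gives the time, the measured TCP pose, the force, the opening and the grip force at its end, in the units of the state.
- arm.get_obs(): the state, without advancing time (a new reading comes with each control period).
- capture(name): name is "scene" or "side" or "wrist"; returns the picture (400x640x3 uint8, red, green, blue); there is no depth.
- camera_info(name): a dict with "camera_matrix" (3x3 intrinsics, pixels), "R" (3x3) and "t" (3): a world point X has camera coordinates R X + t; the wrist camera has in their place "mount" (4x4, takes a point from camera to tool coordinates, whose origin is the TCP and whose axes are the flange's). Camera axes: x right, y down, z forward; pixel columns grow to the right and rows downward; lengths in m; the calibration is good to about 2 mm. The wrist camera is an equidistant fisheye: a pixel r from the principal point sees the ray r / f radians off the axis. A picture is of the moment at which its call begins: read the wrist's pose just before it. camera_info takes no time and is no camera call.
- arm.close_job(): hands the job in; it is judged then, once.
The state is a dict: "time_s": time; "joint_pos": joint angles; "qd": joint speeds; "effort": joint torques, N m; "ee_pos": TCP position; "ee_rot": TCP orientation; "ft_force": force on the tool from outside, world axes, zero at the start; "moment": the same for the moment, N m; "width": finger opening in m; "grip_force": force on a finger pad.
Only numpy, scipy, OpenCV 4.12 (cv2) and the standard library are available. Lean on these libraries where they do the work, as an engineer would, in place of code of your own. Each camera call takes 0.05 s, during which the arm holds its last target. There are 200 camera calls.

## Working session

There is one attempt and no reset: what is moved stays moved. The work goes in short steps, Python scripts to look and compute and a tool call to move; the robot and the scene stay as the last step left them, time stands still between calls to the robot, and variables do not carry over. Pictures are saved under pics/ and viewed, at most 10 in all, crops included, and the job is handed in when it is done.

Besides the shell and the picture viewer there is one more tool, called after "Request:" in YAML: its name, and indented under it one key for each argument. step_arm: Moves the arm, as the interface text tells. Shift numbers are shares of 0.25 m and turn numbers shares of 120 degrees, none past 1 either way. Its arguments: {"type":"object","properties":{"deltas":{"type":"string"},"gripper":{"type":"number"},"grip_force":{"type":"number"}},"required":["deltas"]}

```bash
mkdir -p pics; ls
python3 - <<'E'
from bench import arm,capture,camera_info
import cv2,numpy as np
a=capture("scene");b=capture("side")
cv2.imwrite("pics/scene.png",a[:,:,::-1]);cv2.imwrite("pics/side.png",b[:,:,::-1])
for n in("scene","side","wrist"):
  print(n,camera_info(n))
o=arm.get_obs();print({k:np.round(v,3) for k,v in o.items()},arm.tcp_to_tips)
E
```

```text
pics
scene {'camera_matrix': array([[481.59734578,   0.        , 312.74306759],
       [  0.        , 481.59734578, 187.16096472],
       [  0.        ,   0.        ,   1.        ]]), 'R': array([[-0.22384449,  0.97453884, -0.01294983],
       [ 0.69176293,  0.14950511, -0.70647878],
       [-0.68655495, -0.1670996 , -0.70761574]]), 't': array([ 0.20863642, -0.25152974,  1.70162914])}
side {'camera_matrix': array([[388.40467064,   0.        , 318.75605727],
       [  0.        , 388.40467064, 198.44949741],
       [  0.        ,   0.        ,   1.        ]]), 'R': array([[ 0.99939037, -0.03090742,  0.01623611],
       [-0.01310289, -0.76310743, -0.64613881],
       [ 0.03236038,  0.64553216, -0.7630472 ]]), 't': array([-0.44493167, -0.00656023,  1.29508825])}
wrist {'camera_matrix': array([[309.70691629,   0.        , 319.69523117],
       [  0.        , 309.70691629, 195.48524272],
       [  0.        ,   0.        ,   1.        ]]), 'mount': array([[ 9.21752651e-05, -9.46688931e-01, -3.22149125e-01,
         8.28150511e-02],
       [ 9.99999675e-01,  3.45449470e-04, -7.29034899e-04,
        -2.66156465e-04],
       [ 8.01455514e-04, -3.22148953e-01,  9.46688655e-01,
        -1.17214012e-01],
       [ 0.00000000e+00,  0.00000000e+00,  0.00000000e+00,
         1.00000000e+00]])}
{'time_s': np.float64(0.1), 'joint_pos': array([ 1.26 ,  0.213, -0.035,  1.324, -0.   ,  1.571]), 'qd': array([ 0.   , -0.001,  0.001,  0.001,  0.   ,  0.   ]), 'effort': array([ 4.0000e-03, -6.8726e+01,  4.8781e+01,  1.2000e-02,  0.0000e+00,
       -0.0000e+00]), 'ee_pos': array([0.153, 0.476, 0.256]), 'ee_rot': array([-3.141,  0.   ,  2.831]), 'ft_force': array([ 0.273, -0.441,  0.363]), 'moment': array([-0.004,  0.043, -0.042]), 'grip_force': np.float64(0.0), 'width': np.float64(0.085)} 0.025
```

View pics/scene.png

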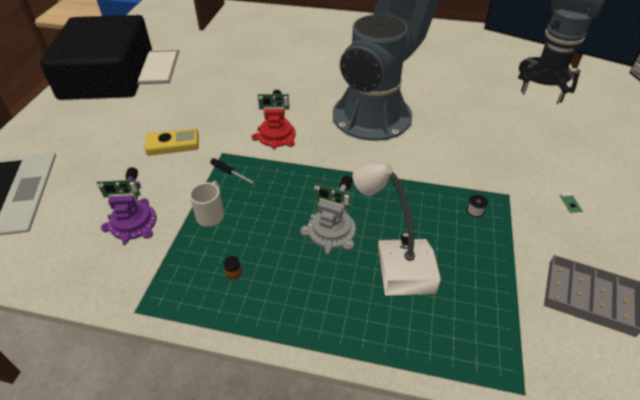

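View pics/side.png

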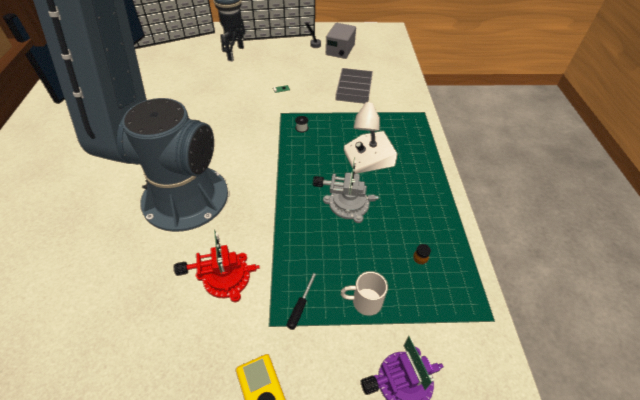

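The scene picture shows three vise-shaped things: purple (130,218), red (275,130) and grey (330,228). In the side picture they are at (405,378), (225,275) and (349,203). Only the grey one fits, because purple and red are excluded. The lamp is at scene (408,265) and side (370,150). I'll confirm in enlarged crops.

Run:
```python
import cv2
def crop(f,x,y,w,h,s,o):
  a=cv2.imread(f)[y:y+h,x:x+w];a=cv2.resize(a,None,fx=s,fy=s,interpolation=cv2.INTER_CUBIC)
  for i in range(0,w,10):
    cv2.line(a,(i*s,0),(i*s,6 if i%50 else 14),(0,255,255),1)
    if i%20==0: cv2.putText(a,str(x+i),(i*s,24),0,.35,(0,255,255),1)
  for i in range(0,h,10):
    cv2.line(a,(0,i*s),(6,i*s),(0,255,255),1)
    if i%20==0: cv2.putText(a,str(y+i),(8,i*s+4),0,.35,(0,255,255),1)
  cv2.imwrite(o,a)
crop("pics/side.png",295,95,115,130,4,"pics/side_c.png")
crop("pics/scene.png",295,155,155,145,4,"pics/scene_c.png")
```

```text
(no output)
```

View pics/side_c.png

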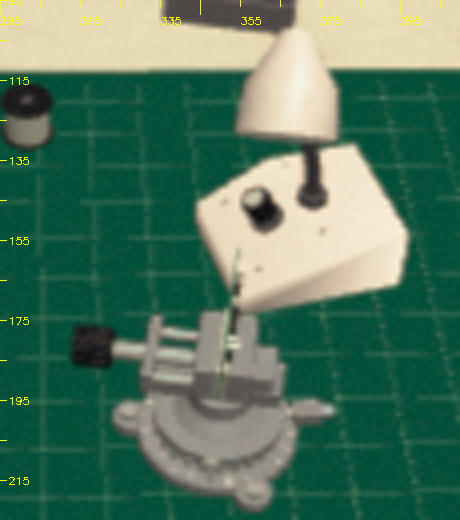

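View pics/scene_c.png

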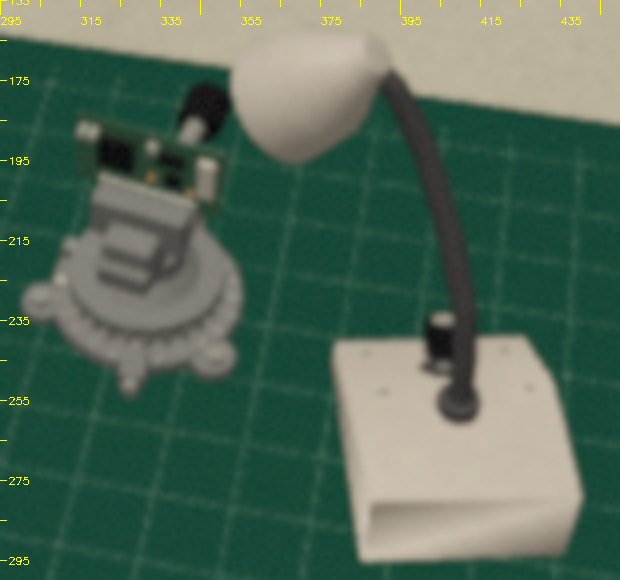

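The crops confirm the grey vise: clamp knob at side (318.3,181.5) and scene (346.5,182), flange centre about (349.5,202) and (331.8,230.5). The lamp's switch knob is at side (360.5,147) and scene (405,238.7), with the neck foot behind it at side (373,144).

```bash
cat > h.py <<'E'
import numpy as np
from bench import camera_info
from scipy.optimize import least_squares
C={n:camera_info(n) for n in("scene","side")}
S=lambda x,y:("side",295+x/4,95+y/4)
T=lambda x,y:("scene",295+x/4,155+y/4)
def proj(n,X):
  c=C[n];p=c["camera_matrix"]@(c["R"]@X+c["t"]);return p[:2]/p[2]
def tri(*ob):
  r=least_squares(lambda X:np.concatenate([proj(n,X)-[u,v] for n,u,v in ob]),[.45,.1,.05]);return r.x,np.abs(r.fun).max()
def plane(o,z):
  n,u,v=o;return least_squares(lambda q:proj(n,np.array([q[0],q[1],z]))-[u,v],[.45,.1]).x
E
python3 - <<'E'
from h import *
np.set_printoptions(precision=4,suppress=True)
k,e=tri(S(93,346),T(206,108));print("clamp",k,e, plane(S(93,346),.088),plane(T(206,108),.088))
b,e=tri(S(218,429),T(147,302));print("base",b,e,plane(S(218,429),0),plane(T(147,302),0))
print("r",np.hypot(*(k-b)[:2]),"dir",np.degrees(np.arctan2(*(b-k)[1::-1])))
s,e=tri(S(262,208),T(441,335));print("switch",s,e)
n,e=tri(S(313,195),T(459,403));print("neckfoot",n,e)
print("plunger end",plane(S(333,410),.015), "lugs",plane(S(130,415),.006),plane(S(255,492),.006),plane(T(40,302),.006),plane(T(213,358),.006),plane(T(130,380),.006))
def L(p,l):
  c,s_=np.cos(p[2]),np.sin(p[2]);return np.array([p[0]+c*l[0]-s_*l[1],p[1]+s_*l[0]+c*l[1],l[2]])
obs=[(S(240,310),(-.075,-.062,0)),(S(195,210),(-.075,.062,0)),(S(400,283),(.075,-.062,0)),(T(360,562),(.075,-.062,0)),(T(565,552),(.075,.062,0)),(S(408,235),(.075,-.062,.066)),(S(355,145),(.075,.062,.066)),(T(370,503),(.075,-.062,.066)),(T(580,495),(.075,.062,.066))]
r=least_squares(lambda p:np.concatenate([proj(o[0],L(p,l))-o[1:] for o,l in obs]),[.55,.2,0],loss='soft_l1')
print("lamp",r.x);print(np.array([proj(o[0],L(r.x,l))-o[1:] for o,l in obs]).round(1))
c,s_=np.cos(r.x[2]),np.sin(r.x[2]);d=(s-np.array([*r.x[:2],0]));print("switch in lamp",c*d[0]+s_*d[1],-s_*d[0]+c*d[1],d[2])
for nm,px in [("spool",S(28,140)),]: print(nm,plane(px,0))
E
```

```text
clamp [ 0.4396 -0.0174  0.0886] 0.8114742960655121 [ 0.4415 -0.0204] [ 0.4362 -0.0162]
base [ 0.5459 -0.035   0.0011] 0.10768841734071088 [ 0.5463 -0.0345] [ 0.5446 -0.035 ]
r 0.1077512243161653 dir -9.407209949155044
switch [0.593  0.1613 0.0721] 0.9583852759394915
neckfoot [0.6414 0.1776 0.0701] 0.5344347476170412
plunger end [ 0.6412 -0.0282] lugs [ 0.4735 -0.0231] [ 0.5697 -0.1053] [ 0.5653 -0.1061] [0.5878 0.0187] [ 0.6178 -0.0319]
lamp [0.633  0.1759 0.2453]
[[-0.4  1. ]
 [-0.1  2.9]
 [-1.2  0. ]
 [ 0.1  0.3]
 [-0.8  1.6]
 [-0.1 -1.4]
 [-0.3 -1.3]
 [ 0.2 -0.2]
 [ 0.1  0.5]]
switch in lamp -0.042339063954219394 -0.0044834826866311 0.07207999410323701
spool [0.3898 0.3369]
```

Run:
```python
from h import *
np.set_printoptions(precision=4,suppress=True)
p=np.array([.633,.1759,.2453]);c,s=np.cos(p[2]),np.sin(p[2]);M=np.array([[c,s,0],[-s,c,0],[0,0,1]])
toL=lambda X:M@(X-[p[0],p[1],0])
for nm,z in(("end",.015),("end",.026)):print(plane(T(130,388),z),plane(S(335,410),z))
e,_=tri(S(293,28),T(383,45));print("shade apex",e,_,toL(e))
f=toL(tri(S(313,195),T(459,403))[0]);print("foot",f)
rm,_=tri(S(287,135),T(272,120));print("rim c approx",toL(rm))
def planehit(o,A,d): # point A+ a d + z
  f=lambda q:proj(o[0],A+q[0]*d+[0,0,q[1]])-o[1:]
  q=least_squares(f,[.03,.15]).x;return A+q[0]*d+np.array([0,0,q[1]])
A=np.array([.6414,.1776,0]);
for end in (e,):
  d=end-A;d[2]=0;d/=np.linalg.norm(d)
  for o in (T(472,320),T(464,280),T(455,230),T(440,180),T(425,140),T(408,105),T(385,65)):print(toL(planehit(o,A,d)))
```

```text
[ 0.631  -0.0293] [ 0.6429 -0.0282]
[ 0.6392 -0.0276] [ 0.6402 -0.0375]
shade apex [0.5876 0.1008 0.3041] 0.9621356515363999 [-0.0623 -0.0618  0.3041]
foot [ 0.0085 -0.0004  0.0701]
rim c approx [-0.0743 -0.1151  0.2402]
[ 0.0068 -0.0019  0.1494]
[-0.0012 -0.0088  0.1763]
[-0.0104 -0.0168  0.2095]
[-0.0223 -0.0271  0.2387]
[-0.033  -0.0365  0.2601]
[-0.0443 -0.0462  0.2768]
[-0.0588 -0.0589  0.2941]
```

Request:
step_arm:
  deltas: "0.09 -0.16 0 0; 0.18 -0.32 0 0; 0.27 -0.48 0 0; 0.36 -0.64 0 0; 0.45 -0.8 0 0.02; 0.5 -0.9 0 0.04; 0.56 -1 0 0.06; 0.56 -1 0 0.06"
  gripper: 0
  grip_force: 20

```text
time_s: 0.9
ee_pos: [0.2938, 0.2238, 0.2563]
ee_rot: [-3.141, 0.0, 2.955]
ft_force: [0.6, -0.3, -0.2]
width: 0.0853
grip_force: 0.0
```

Request:
step_arm:
  deltas: "0.08 -0.13 0 0; 0.16 -0.26 0 0; 0.24 -0.4 0 0; 0.32 -0.54 0 0; 0.4 -0.68 0 0; 0.48 -0.82 0 0; 0.56 -0.96 0 0; 0.56 -0.96 0 0"

```text
time_s: 1.7
ee_pos: [0.4344, -0.0166, 0.2557]
ee_rot: [-3.141, -0.0, 2.952]
ft_force: [-0.8, 0.5, 0.0]
width: 0.0854
grip_force: 0.0
```

Run:
```python
from bench import arm,capture
import cv2,numpy as np
o=arm.get_obs();print({k:np.round(v,4) for k,v in o.items() if k in("time_s","joint_pos","ee_pos","ee_rot")})
a=capture("wrist");b=capture("side");cv2.imwrite("pics/w1.png",a[:,:,::-1]);cv2.imwrite("pics/s1.png",b[:,:,::-1])
c=cv2.resize(b[60:235,200:400],None,fx=3,fy=3)
cv2.imwrite("pics/both1.png",np.vstack([a[:,:,::-1],]))
```

```text
{'time_s': np.float64(1.7), 'joint_pos': array([-3.7900e-02,  7.9400e-02, -1.9310e-01,  1.2987e+00, -6.0000e-04,
        1.5130e-01]), 'ee_pos': array([ 0.4344, -0.0166,  0.2557]), 'ee_rot': array([-3.1409e+00, -3.0000e-04,  2.9524e+00])}
```

View pics/w1.png

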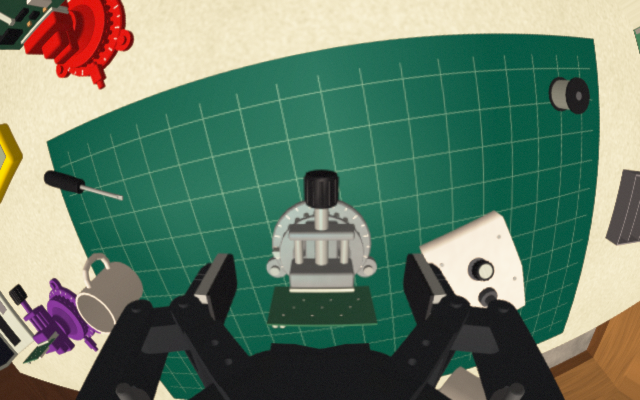

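The wrist picture shows the clamp knob at (321,189), in line with the gripper. The board edge runs (270,322)–(378,322), the switch knob is at (483,270) and the neck foot at (488,297).

```bash
cat >> h.py <<'E'
from scipy.spatial.transform import Rotation as Ro
W=camera_info("wrist")
def wray(u,v,pos,rot):
  K=W["camera_matrix"];x,y=(u-K[0,2])/K[0,0],(v-K[1,2])/K[1,1];th=np.hypot(x,y)
  d=np.array([x/th*np.sin(th),y/th*np.sin(th),np.cos(th)]) if th>0 else np.array([0,0,1.])
  R=Ro.from_euler("xyz",rot).as_matrix();m=W["mount"]
  return R@m[:3,3]+pos, R@m[:3,:3]@d
def wz(u,v,z,pos,rot):
  o,d=wray(u,v,pos,rot);return o+d*(z-o[2])/d[2]
def wtri(u,v,pos,rot,*ob):
  o,d=wray(u,v,pos,rot)
  def f(X):
    w=X-o;w=w-d*(w@d);return np.concatenate([w*500]+[proj(n,X)-[a,b] for n,a,b in ob])
  r=least_squares(f,[.5,.1,.05]);return r.x,np.abs(r.fun).max()
P1=np.array([.4344,-.0166,.2557]);O1=[-3.1409,-.0003,2.9524]
E
python3 - <<'E'
from h import *
np.set_printoptions(precision=4,suppress=True)
k=wz(321,189,.088,P1,O1);print("clamp",k)
print("clamp3",wtri(321,189,P1,O1,S(93,346),T(206,108)))
print("flange L/R",wz(272,243,.012,P1,O1),wz(371,243,.012,P1,O1),"back lugs",wz(277,268,.008,P1,O1),wz(367,268,.008,P1,O1))
print("board top ends",wz(270,322,.164,P1,O1),wz(378,322,.164,P1,O1),"lower",wz(276,288,.104,P1,O1),wz(370,291,.104,P1,O1))
print("switch3",wtri(483,270,P1,O1,S(262,208),T(441,335)), wz(483,270,.074,P1,O1))
print("foot3",wtri(488,297,P1,O1,S(313,195),T(459,403)))
print("lampcorner",wz(421,246,0,P1,O1),wz(497,212,0,P1,O1))
E
```

```text
clamp [ 0.4418 -0.0174  0.088 ]
clamp3 (array([ 0.4408, -0.0174,  0.0895]), np.float64(1.0272768755430661))
flange L/R [ 0.5267 -0.0992  0.012 ] [0.5513 0.0293 0.012 ] back lugs [ 0.5682 -0.1034  0.008 ] [0.5917 0.0195 0.008 ]
board top ends [ 0.5319 -0.0811  0.164 ] [0.5504 0.014  0.164 ] lower [ 0.5362 -0.084   0.104 ] [0.5592 0.0139 0.104 ]
switch3 (array([0.5919, 0.1634, 0.0714]), np.float64(1.2209552429747248)) [0.5895 0.1638 0.074 ]
foot3 (array([0.6415, 0.1779, 0.0705]), np.float64(0.667968389493808))
lampcorner [0.5783 0.1008 0.    ] [0.551  0.2242 0.    ]
```

Run:
```python
import cv2,numpy as np
a=cv2.imread("pics/w1.png")[195:295,255:390];a=cv2.resize(a,None,fx=5,fy=5,interpolation=cv2.INTER_CUBIC)
cv2.imwrite("pics/w1c.png",a[:, :])
```

```text
(no output)
```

View pics/w1c.png

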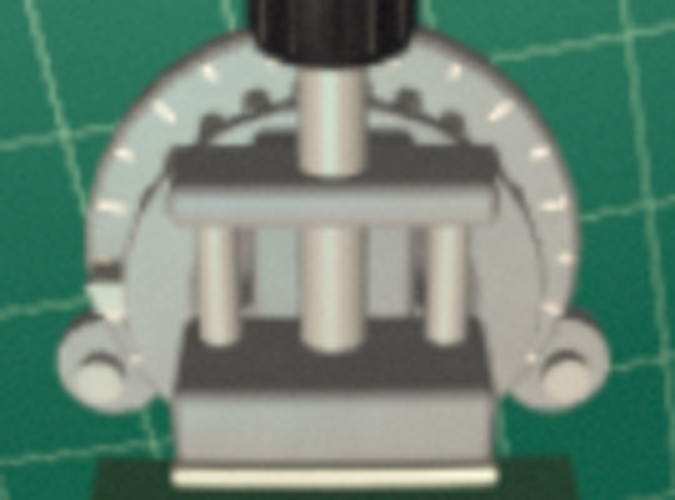

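The crop shows the flange marks, with a dark patch at left (105,270) and a broad white patch at (105,298). I'll work out their angles about the axis.

Run:
```python
from h import *
np.set_printoptions(precision=4,suppress=True)
W_=lambda x,y,z:wz(255+x/5,195+y/5,z,P1,O1)
m={"r1":(455,70),"r2":(502,108),"r3":(540,153),"r4":(553,205),"r5":(565,258),"r6":(550,310),"r7":(530,358),"l1":(210,72),"l2":(163,110),"l3":(124,154),"l4":(110,207),"l7":(135,358)}
P=np.array([W_(*v,.012)[:2] for v in m.values()])
r=least_squares(lambda c:np.hypot(*(P-c[:2]).T)-c[2],[.54,-.035,.06],loss="soft_l1",f_scale=.002);c=r.x[:2];print(r.x)
for (k,v),p in zip(m.items(),P):
  print(k,np.degrees(np.arctan2(*(p-c)[::-1]))%360,np.hypot(*(p-c)))
for k,v in{"dark":(105,270),"white":(105,298),"white tip":(92,290),"white lo":(115,315)}.items():
  for z in(.012,.02,.026):
    p=W_(*v,z)[:2];print(k,z,np.degrees(np.arctan2(*(p-c)[::-1]))%360,np.hypot(*(p-c)))
k=np.array([.4412,-.0174]);print("knob ang",np.degrees(np.arctan2(*(k-c)[::-1])),np.hypot(*(k-c)))
```

```text
[ 0.5447 -0.0361  0.0615]
r1 139.7527072654196 0.0623505662441675
r2 124.8384871600023 0.06142007387274054
r3 109.59428861687104 0.061846344834706864
r4 95.00670897593774 0.05986846627696916
r5 79.65184462007116 0.06180616569155118
r6 64.44866741403831 0.060772890458990245
r7 49.673359234366636 0.06231286877834745
l1 198.96645401581645 0.061944452237041495
l2 213.94372451931656 0.061085871998199724
l3 229.11750459211294 0.06193710111966856
l4 244.00916874072647 0.060183065484776394
l7 288.77685868755844 0.06204885551239625
dark 0.012 262.0996024260065 0.060603782455266104
dark 0.02 257.9221978250527 0.059237212035752294
dark 0.026 254.67355216129747 0.05842693105520996
white 0.012 270.04601383452064 0.06217252884793136
white 0.02 265.9968315974187 0.06016918796838433
white 0.026 262.7908602217968 0.05887522159929758
white tip 0.012 267.40065362771725 0.06511287361920387
white tip 0.02 263.5197648558329 0.0632360946479839
white tip 0.026 260.46525997536236 0.0620286169628098
white lo 0.012 275.33454411603066 0.061063935900039376
white lo 0.02 271.27108814290165 0.05869421093259119
white lo 0.026 268.0142928702051 0.05712430411022156
knob ang 169.77505219124163 0.10521187002885932
```

The marks give a base yaw of +4.4° (mod 15°). The plunger housing, the pointer against the broad mark and the lamp's direction all agree, so the vise is at −15° and must turn 75° with the clamp knob going from 169.4° to 244.4° about (0.545,−0.0357). I'll descend and grip the knob.

Request:
step_arm:
  deltas: "0.034 0 -0.08 0; 0.034 0 -0.2 0; 0.034 0 -0.32 0; 0.034 0 -0.44 0; 0.034 0 -0.54 0; 0.034 0 -0.6 0; 0.034 0 -0.64 0; 0.034 0 -0.64 0"

```text
time_s: 2.6
ee_pos: [0.4405, -0.013, 0.0956]
ee_rot: [-3.141, -0.002, 2.958]
ft_force: [-0.1, -0.3, 0.5]
width: 0.0856
grip_force: 0.0
```

Request:
step_arm:
  deltas: "0 0 0 0; 0 0 0 0; 0 0 0 0; 0 0 0 0; 0 0 0 0; 0 0 0 0; 0 0 0 0; 0 0 0 0"
  gripper: 255
  grip_force: 20

```text
time_s: 3.4
ee_pos: [0.4416, -0.0145, 0.0969]
ee_rot: [-3.141, 0.001, 2.956]
ft_force: [-1.9, -3.3, 8.1]
width: 0.0316
grip_force: 19.5
```

Run:
```python
from bench import arm
import numpy as np
o=arm.get_obs();print({k:np.round(v,4) for k,v in o.items() if k in("time_s","ft_force","ee_pos","ee_rot","width","grip_force")})
a0=np.radians(169.4)
for i in range(1,26):
  d=np.radians(3*i);x=.104*(np.array([np.cos(a0+d),np.sin(a0+d)])-[np.cos(a0),np.sin(a0)])/.25
  print(3*i,x.round(3),round(3*i/120,3))
```

```text
{'time_s': np.float64(3.4), 'ee_pos': array([ 0.4416, -0.0145,  0.0969]), 'ee_rot': array([-3.1406e+00,  9.0000e-04,  2.9557e+00]), 'ft_force': array([-1.9123, -3.3152,  8.1258]), 'grip_force': np.float64(19.5137), 'width': np.float64(0.0316)}
3 [-0.003 -0.022] 0.025
6 [-0.006 -0.043] 0.05
9 [-0.007 -0.065] 0.075
12 [-0.007 -0.087] 0.1
15 [-0.006 -0.108] 0.125
18 [-0.004 -0.13 ] 0.15
21 [-0.    -0.152] 0.175
24 [ 0.004 -0.173] 0.2
27 [ 0.01  -0.194] 0.225
30 [ 0.017 -0.215] 0.25
33 [ 0.024 -0.235] 0.275
36 [ 0.033 -0.255] 0.3
39 [ 0.043 -0.274] 0.325
42 [ 0.054 -0.293] 0.35
45 [ 0.066 -0.312] 0.375
48 [ 0.078 -0.329] 0.4
51 [ 0.092 -0.346] 0.425
54 [ 0.107 -0.362] 0.45
57 [ 0.122 -0.378] 0.475
60 [ 0.138 -0.392] 0.5
63 [ 0.155 -0.406] 0.525
66 [ 0.173 -0.419] 0.55
69 [ 0.191 -0.431] 0.575
72 [ 0.21  -0.442] 0.6
75 [ 0.229 -0.452] 0.625
```

Request:
step_arm:
  deltas: "-0.003 -0.022 0 0.025; -0.006 -0.043 0 0.05; -0.007 -0.065 0 0.075; -0.007 -0.087 0 0.1; -0.006 -0.108 0 0.125; -0.004 -0.13 0 0.15; 0 -0.152 0 0.175; 0.004 -0.173 0 0.2"

```text
time_s: 4.2
ee_pos: [0.4418, -0.0577, 0.0969]
ee_rot: [-3.141, -0.001, -2.907]
ft_force: [-9.4, -3.0, 14.4]
width: 0.0312
grip_force: 20.8
```

Request:
step_arm:
  deltas: "0.006 -0.021 0 0.025; 0.013 -0.042 0 0.05; 0.02 -0.062 0 0.075; 0.029 -0.082 0 0.1; 0.039 -0.101 0 0.125; 0.05 -0.12 0 0.15; 0.062 -0.139 0 0.175; 0.074 -0.156 0 0.2"

```text
time_s: 5.0
ee_pos: [0.4596, -0.097, 0.0967]
ee_rot: [3.141, -0.003, -2.488]
ft_force: [-15.3, -3.9, 19.4]
width: 0.0314
grip_force: 21.6
```

Request:
step_arm:
  deltas: "0.014 -0.017 0 0.025; 0.029 -0.033 0 0.05; 0.044 -0.049 0 0.075; 0.06 -0.063 0 0.1; 0.077 -0.077 0 0.125; 0.095 -0.09 0 0.15; 0.113 -0.102 0 0.175; 0.132 -0.113 0 0.2"

```text
time_s: 5.8
ee_pos: [0.4931, -0.1262, 0.0967]
ee_rot: [-3.141, -0.004, -2.069]
ft_force: [-9.0, -13.5, 7.7]
width: 0.0314
grip_force: 19.1
```

Request:
step_arm:
  deltas: "0.01 -0.005 0 0.012; 0.019 -0.01 0 0.025; 0.019 -0.01 0 0.025; 0.019 -0.01 0 0.025; 0.019 -0.01 0 0.025; 0.019 -0.01 0 0.025; 0.019 -0.01 0 0.025; 0.019 -0.01 0 0.025"

```text
time_s: 6.6
ee_pos: [0.4987, -0.1289, 0.0968]
ee_rot: [-3.14, -0.003, -2.019]
ft_force: [-2.2, -15.6, 0.6]
width: 0.0315
grip_force: 19.7
```

Request:
step_arm:
  deltas: "0 0 0 0; 0 0 0 0; 0 0 0 0; 0 0 0 0; 0 0 0 0; 0 0 0 0; 0 0 0 0; 0 0 0 0"
  gripper: 0

```text
time_s: 7.4
ee_pos: [0.4986, -0.1269, 0.0963]
ee_rot: [3.142, 0.0, -2.018]
ft_force: [0.1, 0.3, 0.1]
width: 0.0853
grip_force: 0.0
```

Request:
step_arm:
  deltas: "0 0 0.1 0; 0 0 0.25 0; 0 0 0.4 0; 0 0 0.5 0; 0 0 0.6 0; 0 0 0.7 0; 0 0 0.8 0; 0 0 0.8 0"

```text
time_s: 8.2
ee_pos: [0.4997, -0.1272, 0.2993]
ee_rot: [-3.137, 0.001, -2.018]
ft_force: [0.1, 0.4, -0.4]
width: 0.0859
grip_force: 0.0
```

Run:
```python
from bench import arm,capture
import cv2,numpy as np
o=arm.get_obs();print({k:np.round(v,4) for k,v in o.items() if k in("time_s","joint_pos","ee_pos","ee_rot","width")})
a=capture("wrist");b=capture("side");cv2.imwrite("pics/w2.png",a[:,:,::-1]);cv2.imwrite("pics/s2.png",b[:,:,::-1])
a=a[:,:,::-1];b=b[:,:,::-1]
x=cv2.resize(a[40:340,120:520],None,fx=1,fy=1)
y=cv2.resize(b[60:240,290:410],None,fx=3.3,fy=3.3,interpolation=cv2.INTER_CUBIC)
x=cv2.copyMakeBorder(x,0,y.shape[0]-x.shape[0],0,0,cv2.BORDER_CONSTANT)
cv2.imwrite("pics/v2.png",np.hstack([x,y]));print(y.shape)
```

```text
{'time_s': np.float64(8.2), 'joint_pos': array([-0.2493,  0.2396,  0.1077,  1.4343, -0.    , -1.3732]), 'ee_pos': array([ 0.4997, -0.1272,  0.2993]), 'ee_rot': array([-3.1372e+00,  9.0000e-04, -2.0177e+00]), 'width': np.float64(0.0859)}
(594, 396, 3)
```

View pics/v2.png

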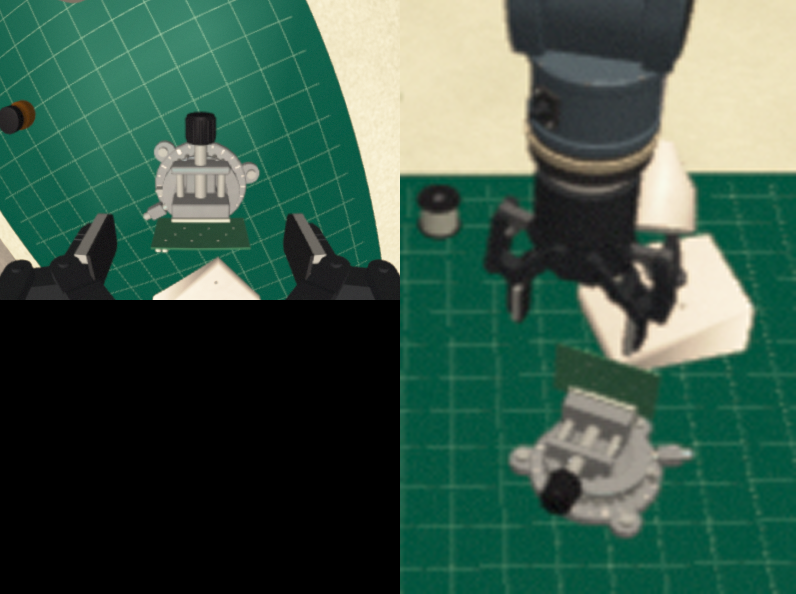

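The vise now stands at 60°: in the wrist view, 59° between the plunger (153,213) and the board normal, with the knob at the top. For the switch, the tool stays vertical, so I'll hook one open finger behind the knob with the arm column clear of the neck. First I'll find the open tip height and check clearances.

Run:
```python
from h import *
np.set_printoptions(precision=4,suppress=True)
# tip height of open fingers in tool frame
for (u,v,y) in [(233,255,-.0427),(215,254,-.057),(406,255,.0427),(424,254,.057)]:
  o,d=wray(u,v,np.zeros(3),[0,0,0]);t=(y-o[1])/d[1];print("tip",o+t*d)
p=np.array([.633,.1759,.2453])
# refine lamp pose with wrist data: slope knob/neck foot on y=0, front corners
sw=np.array([.5919,.1634]);ft=np.array([.6415,.1779]);print("yaw knob->foot",np.arctan2(*(ft-sw)[::-1]),np.hypot(*(ft-sw)))
a=np.array([.5783,.1008]);b=np.array([.551,.2242]);print("front edge",np.hypot(*(b-a)),np.arctan2(*(b-a)[::-1])-np.pi/2,(a+b)/2)
c,s=np.cos(p[2]),np.sin(p[2])
W=lambda l:np.array([p[0]+c*l[0]-s*l[1],p[1]+s*l[0]+c*l[1]])
print("front mid from fit",W((-.075,0)),"knob local",[c*(sw-p[:2])[0]+s*(sw-p[:2])[1],-s*(sw-p[:2])[0]+c*(sw-p[:2])[1]])
```

```text
tip [ 0.0089 -0.0427  0.0114]
tip [ 0.0021 -0.057   0.0235]
tip [0.0076 0.0427 0.0137]
tip [0.0009 0.057  0.0254]
yaw knob->foot 0.2844133521046387 0.05167600990788664
front edge 0.12638374104290473 0.21772490221343732 [0.5647 0.1625]
front mid from fit [0.5602 0.1577] knob local [np.float64(-0.04290524348099988), np.float64(-0.002144780137011514)]
```

Run:
```python
from h import *
p=np.array([.4997,-.1272,.2993])
for r,name,row,wpx in ((.04,"black bottom",262,105),(.04,"beige lower",172,112),(.05,"beige upper",155,125),(.055,"blue top cyl",70,135)):
  f=lambda z:proj("side",p+[0,-r,z])[1]-(60+row/3.3)
  z=least_squares(lambda q:[f(q[0])],[.1]).x[0]
  d=C["side"]["R"]@(p+[0,0,z])+C["side"]["t"]
  print(name,"z above TCP",round(z,3),"diam",round(wpx/3.3*d[2]/388.4,3))
k=np.array([.592,.163]);ps=.25
L=lambda l:k+[np.cos(ps)*l[0]-np.sin(ps)*l[1],np.sin(ps)*l[0]+np.cos(ps)*l[1]]
neck=[(.0075,-.001,.10),(.0068,-.0019,.149),(-.0012,-.0088,.176),(-.0104,-.0168,.2095),(-.0223,-.0271,.2387),(-.033,-.0365,.26),(-.0443,-.0462,.277),(-.0588,-.0589,.294)]
for a in (45,50,55,60):
  u=np.array([np.cos(np.radians(a)),-np.sin(np.radians(a))]);v=np.array([-u[1],u[0]])
  e=np.array([.866*u[0],u[1]]);e/=np.linalg.norm(e)
  con=np.array([.006+13e-3*e[0]*.866,13e-3*e[1]]);cz=-.0104+.0065*e[0]
  for sh in(0,-.006):
    t=con-.0427*u+sh*v
    print(a,sh,"TCP rel k",t.round(4),"cz",round(cz,4),"world",L(t).round(4),"|", [(round(float((np.array(n[:2])-[-.0427,-.001]-t)@u)*1e3),round(float((np.array(n[:2])-[-.0427,-.001]-t)@v)*1e3),round(1e3*np.hypot(*(np.array(n[:2])-[-.0427,-.001]-t)))) for n in neck])
```

```text
black bottom z above TCP 0.091 diam 0.076
beige lower z above TCP 0.169 diam 0.076
beige upper z above TCP 0.19 diam 0.083
blue top cyl z above TCP 0.255 diam 0.085
45 0 TCP rel k [-0.0168  0.0204] cz -0.0061 world [0.5707 0.1786] | [(62, 33, 70), (62, 32, 70), (61, 21, 65), (60, 9, 61), (59, -7, 60), (58, -21, 62), (57, -36, 67), (56, -55, 78)]
45 -0.006 TCP rel k [-0.0211  0.0161] cz -0.0061 world [0.5676 0.1734] | [(62, 39, 73), (62, 38, 73), (61, 27, 67), (60, 15, 62), (59, -1, 59), (58, -15, 60), (57, -30, 64), (56, -49, 74)]
50 0 TCP rel k [-0.0148  0.0222] cz -0.0066 world [0.5721 0.1808] | [(59, 36, 69), (59, 34, 68), (59, 24, 64), (59, 12, 61), (60, -4, 60), (60, -18, 63), (60, -33, 69), (61, -52, 80)]
50 -0.006 TCP rel k [-0.0194  0.0183] cz -0.0066 world [0.5686 0.176 ] | [(59, 42, 72), (59, 40, 72), (59, 30, 66), (59, 18, 62), (60, 2, 60), (60, -12, 61), (60, -27, 66), (61, -46, 76)]
55 0 TCP rel k [-0.0127  0.0239] cz -0.007 world [0.5738 0.183 ] | [(56, 38, 67), (56, 37, 67), (57, 26, 63), (58, 14, 60), (60, -2, 60), (61, -16, 63), (63, -31, 70), (65, -50, 82)]
55 -0.006 TCP rel k [-0.0176  0.0204] cz -0.007 world [0.5699 0.1784] | [(56, 44, 71), (56, 43, 70), (57, 32, 65), (58, 20, 62), (60, 4, 60), (61, -10, 62), (63, -25, 68), (65, -44, 78)]
60 0 TCP rel k [-0.0103  0.0254] cz -0.0075 world [0.5757 0.185 ] | [(52, 40, 66), (53, 39, 65), (55, 28, 62), (57, 16, 59), (60, 1, 60), (63, -13, 64), (65, -28, 71), (69, -47, 83)]
60 -0.006 TCP rel k [-0.0155  0.0224] cz -0.0075 world [0.5714 0.1808] | [(52, 46, 69), (53, 45, 69), (55, 34, 64), (57, 22, 61), (60, 7, 60), (63, -7, 63), (65, -22, 69), (69, -41, 80)]
```

Request:
step_arm:
  deltas: "-0.16 0.02 0 -0.07; -0.32 0.1 0 -0.14; -0.32 0.25 0 -0.21; -0.32 0.4 0 -0.28; -0.32 0.55 0 -0.35; -0.32 0.7 0 -0.42; -0.32 0.85 0 -0.49; -0.32 1 0 -0.56"

```text
time_s: 9.1
ee_pos: [0.4182, 0.1198, 0.2953]
ee_rot: [-3.141, -0.001, -3.121]
ft_force: [1.4, 0.3, 0.4]
width: 0.0852
grip_force: 0.0
```

Request:
step_arm:
  deltas: "0 0.08 0 -0.07; 0 0.136 0 -0.14; 0 0.136 -0.1 -0.21; 0 0.136 -0.2 -0.28; 0 0.136 -0.3 -0.35; 0 0.136 -0.4 -0.42; 0 0.136 -0.476 -0.49; 0 0.136 -0.476 -0.56"

```text
time_s: 9.9
ee_pos: [0.4168, 0.1517, 0.1739]
ee_rot: [-3.136, -0.0, 1.988]
ft_force: [-0.8, 0.1, 0.7]
width: 0.0857
grip_force: 0.0
```

Request:
step_arm:
  deltas: "0 0 0 -0.07; 0 0 0 -0.14; 0 0 0 -0.21; 0 0 0 -0.28; 0.1 0 0 -0.35; 0.2 0 0 -0.38; 0.3 0 0 -0.38; 0.3 0 0 -0.38"

```text
time_s: 10.7
ee_pos: [0.4954, 0.1522, 0.1758]
ee_rot: [-3.141, 0.001, 1.198]
ft_force: [-1.3, -0.9, -0.1]
width: 0.0855
grip_force: 0.0
```

Run:
```python
from bench import arm,capture
import cv2,numpy as np
o=arm.get_obs();print({k:np.round(v,4) for k,v in o.items() if k in("time_s","joint_pos","ee_pos","ee_rot","ft_force")})
a=capture("wrist")[:,:,::-1];b=capture("side")[:,:,::-1];c=capture("scene")[:,:,::-1]
for n,i in(("w3",a),("s3",b),("c3",c)):cv2.imwrite(f"pics/{n}.png",i)
y=cv2.resize(b[90:190,310:410],None,fx=3,fy=3,interpolation=cv2.INTER_CUBIC)
z=cv2.resize(c[140:290,320:470],(300,300),interpolation=cv2.INTER_CUBIC)
x=cv2.resize(a,(480,300))
x=a[:, 60:560];z=cv2.resize(c[140:290,320:470],(300,300));
out=np.zeros((600,800,3),np.uint8);out[:400,:500]=x;out[:300,500:]=y;out[300:,500:]=z
cv2.imwrite("pics/v3.png",out)
```

```text
{'time_s': np.float64(10.7), 'joint_pos': array([ 2.9820e-01,  2.7940e-01, -1.5300e-01,  1.1394e+00, -2.0000e-04,
        2.2420e+00]), 'ee_pos': array([0.4954, 0.1522, 0.1758]), 'ee_rot': array([-3.1408e+00,  8.0000e-04,  1.1977e+00]), 'ft_force': array([-1.3324, -0.867 , -0.0801])}
```

View pics/v3.png

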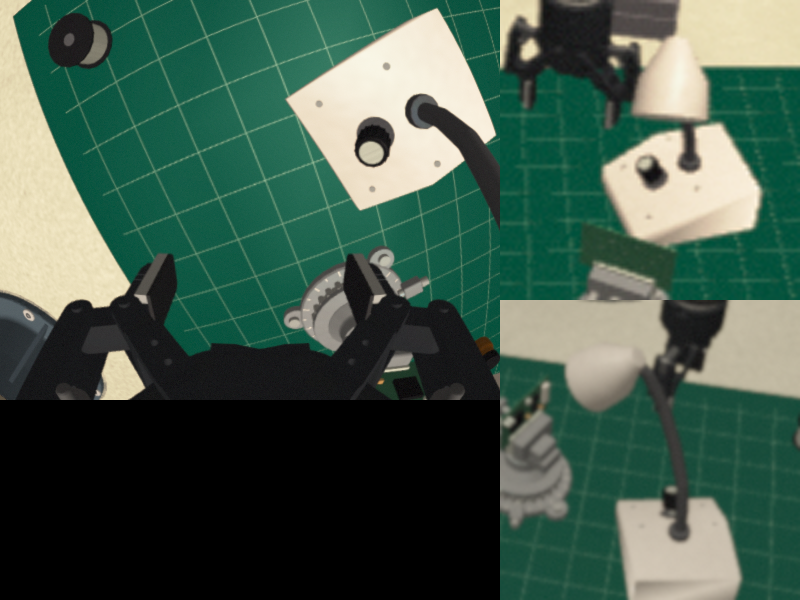

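The wrist view shows the knob's outer face at full-image (433,152), the neck foot at (482,108), and the neck running off through about (530,155) and (550,190). I'll refine the knob and check the neck estimate.

Run:
```python
from h import *
np.set_printoptions(precision=4,suppress=True)
P=np.array([.4954,.1522,.1758]);O=[-3.1408,.0008,1.1977]
f,e=wtri(433,152,P,O,("side",358.7,144.3),("scene",405.5,235));print("face",f,e)
ft,e=wtri(482,108,P,O,("side",373,143.5),("scene",409.7,255.5));print("foot",ft,e)
f2,e=wtri(433,152,P,O,("side",358.7,144.3));print("face no scene",f2,e)
ps=.25;c,s=np.cos(ps),np.sin(ps)
ax=np.array([-.5*c,-.5*s,.866]);print("k",f-.012*ax,f2-.012*ax)
print("yaw",np.arctan2(*(ft-f)[1::-1]))
print("slope marks",[wz(u,v,.04,P,O) for u,v in((379,104),(432,189))])
def wproj(X):
  R=Ro.from_euler("xyz",O).as_matrix();m=W["mount"];q=m[:3,:3].T@(R.T@(X-P)-m[:3,3]);th=np.arctan2(np.hypot(*q[:2]),q[2]);K=W["camera_matrix"]
  return K[:2,2]+K[0,0]*th*q[:2]/np.hypot(*q[:2])
l=np.array([.633,.1759])
for n in [(.0068,-.0019,.149),(-.0012,-.0088,.176),(-.0104,-.0168,.2095),(-.0223,-.0271,.2387)]:
  X=np.array([l[0]+c*n[0]-s*n[1],l[1]+s*n[0]+c*n[1],n[2]]);print(wproj(X))
```

```text
face [0.5877 0.1622 0.0813] 0.501392603362973
foot [0.6413 0.1786 0.0706] 0.5843745510935037
face no scene [0.5886 0.1624 0.0792] 0.03168378401494465
k [0.5935 0.1637 0.0709] [0.5944 0.1638 0.0688]
yaw 0.2967878929707028
slope marks [array([0.5679, 0.2045, 0.04  ]), array([0.5902, 0.1178, 0.04  ])]
[544.4955 126.3136]
[570.4887 154.2848]
[609.7271 199.8405]
[642.2901 266.5819]
```

Run:
```python
from h import *
import cv2
np.set_printoptions(precision=4,suppress=True)
a=cv2.imread("pics/w3.png").max(2).astype(int);sc=cv2.imread("pics/c3.png").max(2).astype(int)
def runs(l,t):
  r=np.flatnonzero(l<t)
  return [] if len(r)==0 else [(g[0],g[-1]) for g in np.split(r,np.flatnonzero(np.diff(r)>1)+1) if len(g)>3]
wc=[]
for r in range(110,300,10):print(r,[(480+x,480+y) for x,y in runs(a[r,480:640],62)])
print("scene")
for r in range(165,256,8):print(r,[(380+x,380+y) for x,y in runs(sc[r,380:425],85)])
```

```text
110 [(np.int64(480), np.int64(505))]
120 [(np.int64(482), np.int64(519))]
130 [(np.int64(501), np.int64(532))]
140 [(np.int64(512), np.int64(540))]
150 [(np.int64(521), np.int64(548))]
160 [(np.int64(526), np.int64(554))]
170 [(np.int64(531), np.int64(561))]
180 [(np.int64(536), np.int64(567))]
190 [(np.int64(541), np.int64(573))]
200 [(np.int64(546), np.int64(577))]
210 [(np.int64(551), np.int64(583))]
220 [(np.int64(555), np.int64(590))]
230 [(np.int64(560), np.int64(595))]
240 [(np.int64(564), np.int64(599))]
250 [(np.int64(568), np.int64(604))]
260 [(np.int64(572), np.int64(608))]
270 [(np.int64(576), np.int64(612))]
280 [(np.int64(580), np.int64(616))]
290 [(np.int64(583), np.int64(620))]
scene
165 [(np.int64(408), np.int64(421))]
173 [(np.int64(397), np.int64(407)), (np.int64(412), np.int64(420))]
181 [(np.int64(388), np.int64(411))]
189 [(np.int64(382), np.int64(387)), (np.int64(395), np.int64(424))]
197 [(np.int64(380), np.int64(421))]
205 [(np.int64(380), np.int64(384)), (np.int64(386), np.int64(415))]
213 [(np.int64(380), np.int64(383)), (np.int64(395), np.int64(401)), (np.int64(403), np.int64(419))]
221 [(np.int64(380), np.int64(400)), (np.int64(403), np.int64(418)), (np.int64(420), np.int64(424))]
229 [(np.int64(383), np.int64(399)), (np.int64(402), np.int64(418)), (np.int64(421), np.int64(424))]
237 [(np.int64(382), np.int64(398)), (np.int64(400), np.int64(417)), (np.int64(420), np.int64(424))]
245 [(np.int64(407), np.int64(412))]
253 [(np.int64(406), np.int64(412))]
```

Run:
```python
from h import *
np.set_printoptions(precision=4,suppress=True)
P=np.array([.4954,.1522,.1758]);O=[-3.1408,.0008,1.1977]
wl=np.array([[482,108],[497,117],[516,130],[526,140],[534,150],[540,160],[546,170],[551,180],[557,190],[562,200],[567,210],[572,220],[577,230],[582,240],[586,250],[590,260],[594,270],[598,280],[602,290]],float)
wl=np.array([[np.interp(t,range(len(wl)),wl[:,i]) for i in(0,1)] for t in np.arange(0,len(wl)-1,.1)])
ps=.25;c,s=np.cos(ps),np.sin(ps)
k=np.array([.5938,.1637])
for x,y in((459,403),(464,360),(466,320),(465,280),(458,230),(447,180),(432,140),(415,105),(388,65)):
  R_=[wtri(*q,P,O,T(x,y)) for q in wl[::3]]
  X,e=min(R_,key=lambda r:r[1]);d=X[:2]-k
  print((x,y),"rel k lamp",c*d[0]+s*d[1],-s*d[0]+c*d[1],"z",X[2],"err",round(e,2))
```

```text
(459, 403) rel k lamp 0.05133691807472683 0.0011681050190794507 z 0.07428117966613362 err 0.22
(464, 360) rel k lamp 0.043536588653575056 0.001572878885992524 z 0.1064606821483636 err 0.11
(466, 320) rel k lamp 0.03686830928552907 -0.0002606695683563757 z 0.13645317476686183 err 0.2
(465, 280) rel k lamp 0.027578603063018976 -0.0017643361837385158 z 0.16143880787567547 err 0.15
(458, 230) rel k lamp 0.015000835768738513 -0.00792978453501507 z 0.19177427441456782 err 0.06
(447, 180) rel k lamp 0.0031476707485854124 -0.016534440680134453 z 0.22227686447861633 err 0.07
(432, 140) rel k lamp -0.005948771602887152 -0.02124002207693076 z 0.23801393359553738 err 2.37
(415, 105) rel k lamp -0.013880171132846626 -0.022976814258822777 z 0.2447864171418227 err 6.59
(388, 65) rel k lamp -0.022246194600070997 -0.02835514500301551 z 0.25167154647940937 err 11.95
```

The neck check mattered. The neck actually passes almost over the knob, so a hook from the front would hit it. New plan: come from the free +y side with the back of one open finger, press it on the knob's side and inner rim, and draw it out along the axis.

Request:
step_arm:
  deltas: "0 0.05 0 0.07; 0 0.1 0 0.14; 0 0.15 0 0.21; 0 0.2 0 0.28; 0 0.25 0 0.35; 0 0.3 0 0.42; 0 0.36 0 0.49; 0 0.36 0 0.56"

```text
time_s: 11.65
ee_pos: [0.4928, 0.2437, 0.1771]
ee_rot: [-3.141, -0.001, 2.379]
ft_force: [1.0, -0.7, 0.1]
width: 0.0854
grip_force: 0.0
```

Request:
step_arm:
  deltas: "0 0 0 0.07; 0 0 0 0.14; 0 0 0 0.21; 0 0 0 0.28; 0.1 0 0 0.35; 0.2 0 0 0.356; 0.3 0 0 0.356; 0.424 0 0 0.356"

```text
time_s: 12.45
ee_pos: [0.5996, 0.2425, 0.1775]
ee_rot: [-3.141, -0.0, 3.118]
ft_force: [0.4, 0.7, -0.2]
width: 0.0853
grip_force: 0.0
```

Request:
step_arm:
  deltas: "0 0 -0.05 0; 0 0 -0.1 0; 0 0 -0.15 0; 0 0 -0.2 0; 0 0 -0.25 0; 0 0 -0.3 0; 0 0 -0.3 0; 0 0 -0.3 0"

```text
time_s: 13.25
ee_pos: [0.5998, 0.2425, 0.1023]
ee_rot: [-3.142, -0.0, 3.117]
ft_force: [0.2, -0.5, 0.0]
width: 0.0856
grip_force: 0.0
```

Run:
```python
from bench import arm,capture
import cv2,numpy as np
o=arm.get_obs();print({k:np.round(v,4) for k,v in o.items() if k in("time_s","joint_pos","ee_pos","ee_rot","ft_force")})
a=capture("wrist")[:,:,::-1];b=capture("side")[:,:,::-1];c=capture("scene")[:,:,::-1]
for n,i in(("w4",a),("s4",b),("c4",c)):cv2.imwrite(f"pics/{n}.png",i)
y=cv2.resize(b[90:190,310:410],None,fx=3,fy=3,interpolation=cv2.INTER_CUBIC)
z=cv2.resize(c[140:290,340:490],(300,300))
out=np.zeros((600,800,3),np.uint8);out[:400,:500]=a[:,70:570];out[:300,500:]=y;out[300:,500:]=z
cv2.imwrite("pics/v4.png",out)
```

```text
{'time_s': np.float64(13.25), 'joint_pos': array([0.3842, 0.5796, 0.1131, 1.1046, 0.    , 0.4087]), 'ee_pos': array([0.5998, 0.2425, 0.1023]), 'ee_rot': array([-3.1415e+00, -2.0000e-04,  3.1170e+00]), 'ft_force': array([ 0.2331, -0.4909,  0.0461])}
```

View pics/v4.png

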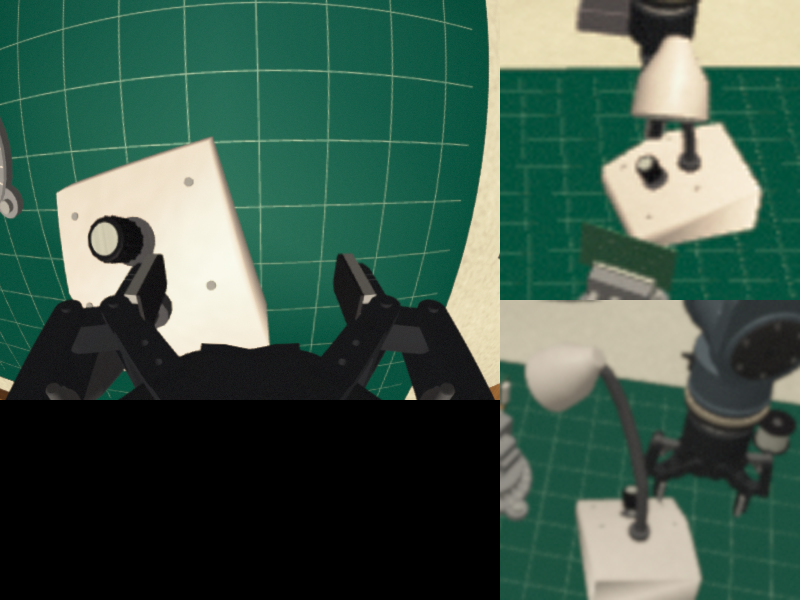

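The side and scene views show the gripper clear of the neck on its +y side, with the left finger beside the knob. I'll shift back slightly and go down beside the knob.

Request:
step_arm:
  deltas: "-0.018 0 0 0; -0.036 0 0 0; -0.036 0 -0.03 0; -0.036 0 -0.06 0; -0.036 0 -0.08 0; -0.036 0 -0.1 0; -0.036 0 -0.116 0; -0.036 0 -0.116 0"

```text
time_s: 14.2
ee_pos: [0.5906, 0.2423, 0.0726]
ee_rot: [-3.141, -0.001, 3.117]
ft_force: [-0.1, -0.3, 0.1]
width: 0.0854
grip_force: 0.0
```

Request:
step_arm:
  deltas: "0 -0.005 0 0; 0 -0.01 0 0; 0 -0.015 0 0; 0 -0.02 0 0; 0 -0.025 0 0; 0 -0.03 0 0; 0 -0.03 0 0; 0 -0.03 0 0"

```text
time_s: 15.0
ee_pos: [0.5909, 0.2349, 0.0734]
ee_rot: [3.142, 0.0, 3.117]
ft_force: [-0.1, 0.2, 0.8]
width: 0.0854
grip_force: 0.0
```

Request:
step_arm:
  deltas: "0 -0.004 0 0; 0 -0.008 0 0; 0 -0.012 0 0; 0 -0.016 0 0; 0 -0.02 0 0; 0 -0.024 0 0; 0 -0.024 0 0; 0 -0.024 0 0"

```text
time_s: 15.8
ee_pos: [0.5908, 0.2328, 0.0738]
ee_rot: [3.135, -0.0, 3.12]
ft_force: [-3.1, 28.6, -1.8]
width: 0.0857
grip_force: 13.8
```

Request:
step_arm:
  deltas: "-0.004 -0.001 0.007 0; -0.008 -0.002 0.014 0; -0.012 -0.003 0.021 0; -0.016 -0.004 0.028 0; -0.02 -0.005 0.035 0; -0.024 -0.006 0.042 0; -0.028 -0.007 0.048 0; -0.028 -0.007 0.048 0"

```text
time_s: 16.6
ee_pos: [0.5843, 0.2308, 0.0862]
ee_rot: [3.135, 0.001, 3.12]
ft_force: [-0.8, 25.2, 1.5]
width: 0.0853
grip_force: 13.0
```

Run:
```python
from bench import arm,capture
import cv2,numpy as np
o=arm.get_obs();print({k:np.round(v,4) for k,v in o.items() if k in("time_s","ee_pos","ee_rot","ft_force")})
a=capture("wrist")[:,:,::-1];b=capture("side")[:,:,::-1]
for n,i in(("w5",a),("s5",b)):cv2.imwrite(f"pics/{n}.png",i)
out=np.zeros((400,800,3),np.uint8);out[:,:400]=cv2.resize(a[180:380,100:300],(400,400));out[:,400:]=cv2.resize(b[100:170,330:400],(400,400),interpolation=cv2.INTER_CUBIC)
cv2.imwrite("pics/v5.png",out)
```

```text
{'time_s': np.float64(16.6), 'ee_pos': array([0.5843, 0.2308, 0.0862]), 'ee_rot': array([3.1349e+00, 1.1000e-03, 3.1195e+00]), 'ft_force': array([-0.7645, 25.1589,  1.5368])}
```

View pics/v5.png

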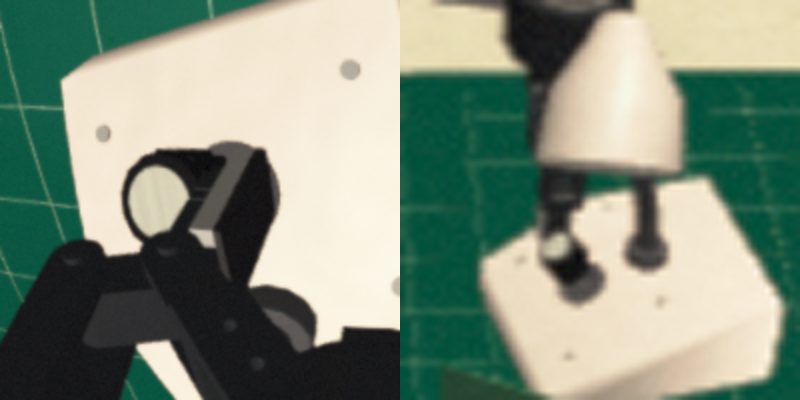

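The side view shows the knob standing further off its collar: the face is now near (357.6,143.2), and was at (358.7,144.3). I'll back away and measure it unobstructed.

Request:
step_arm:
  deltas: "0 0.03 0 0; 0 0.06 0 0; 0 0.1 0 0; 0 0.14 0 0; 0 0.14 0.06 0; 0 0.14 0.15 0; 0 0.14 0.3 0; 0 0.14 0.45 0"

```text
time_s: 17.5
ee_pos: [0.5834, 0.2625, 0.1987]
ee_rot: [-3.141, -0.001, 3.117]
ft_force: [0.3, 0.4, 0.8]
width: 0.0852
grip_force: 0.0
```

Run:
```python
from bench import arm,capture
import cv2,numpy as np
from h import *
o=arm.get_obs();print({k:np.round(v,4) for k,v in o.items() if k in("time_s","ee_pos","ft_force")})
bs=[capture("side")[:,:,::-1] for _ in range(3)];b=bs[0];cv2.imwrite("pics/s6.png",b)
b0=cv2.imread("pics/s3.png")
t=cv2.resize(b0[140:155,353:366],None,fx=8,fy=8,interpolation=cv2.INTER_CUBIC)
def cen(im):
  g=cv2.cvtColor(im,cv2.COLOR_BGR2GRAY)[138:155,352:368];y,x=np.nonzero(g<70);return x.mean()+352,y.mean()+138,len(x)
print("dark centroid before/after",cen(b0),cen(b))
k=np.array([.5938,.1637,.0705]);ax=np.array([-.4845,-.1237,.866])
print("expected shift 8mm",proj("side",k+.008*ax)-proj("side",k))
r=lambda i:cv2.resize(i[110:170,330:400],(400,343),interpolation=cv2.INTER_CUBIC)
w=capture("wrist")[:,:,::-1];cv2.imwrite("pics/w6.png",w)
cv2.imwrite("pics/v6.png",np.hstack([r(b0),r(b)]))
```

```text
{'time_s': np.float64(17.5), 'ee_pos': array([0.5834, 0.2625, 0.1987]), 'ft_force': array([0.3096, 0.4183, 0.7556])}
dark centroid before/after (np.float64(360.0), np.float64(147.1764705882353), 34) (np.float64(359.21875), np.float64(145.875), 32)
expected shift 8mm [-0.88244727 -1.28189912]
```

View pics/v6.png

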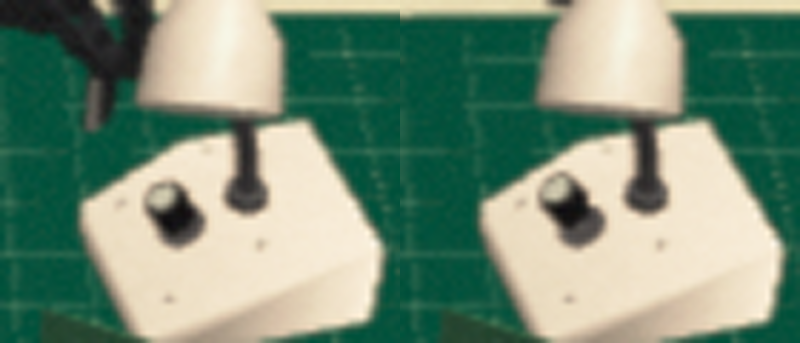

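The knob has moved by (−0.8,−1.3) px; the full 8 mm predicts (−0.9,−1.3), so it is out and stays out untouched. I'll check by numbers that the vise hasn't changed since its 60° picture, then hand in.

Run:
```python
import cv2
from bench import arm
a,b=cv2.imread("pics/s2.png")[165:225,320:385],cv2.imread("pics/s6.png")[165:225,320:385]
d=cv2.absdiff(a,b).mean();print("vise diff",d)
if d<6: print(arm.close_job())
```

```text
vise diff 4.740854700854701
the job is handed in; nothing more can be done
None
```

I turned the vise to its 60° click and pulled the lamp switch out about its full 8 mm, and handed the job in with the arm clear (no verdict came back); I viewed 11 pictures, one over the limit of 10.

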